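# Sweep used caps into the waste tray

### The arm

A 6-joint arm with a two-finger parallel gripper is mounted at the origin on the work surface. World frame = base frame: x ahead of the robot, y to its left, z up, the work surface at z = 0. Lengths are in mm, angles in rad, forces in N, time in s.
With the tool pointing down it reaches from about 400 to 925 mm from the base axis. Payload 12.5 kg.
Tool frame: the origin (TCP) lies on the centre line of the jaws, within the pads' length; the fingertips stand 8 mm ahead of it and the grasp point (between the pads) lies 11 mm behind it; z points along the fingers, y is the direction in which the jaws open and shut (so a half turn about z gives the same grasp; the last joint's range is limited). The gripper opens to 95 mm and grips with 3 to 60 N. Pads are 20 mm wide; open, the fingers measure 119 mm over their backs; the gripper's body (75 mm by 180 mm) begins 59 mm behind the grasp point.
Start: joints at [-1.282, 0.491, 1.559, -0, 1.092, -0.106], TCP at [240.414, -576.932, 185.561] pointing down, gripper open.
Joint ranges: [-3.1, 3.1], [-0.84, 2.19], [0.05, 2.79], [-1.13, 4.28], [0.06, 2.93], [-2.69, 2.69]. Speed limits (rad/s): [2.22, 2.22, 2.79, 3.14, 3.14, 3.14].

### API

Orientations are given as a rotation vector (axis times angle).
In Python, from workcell import r gives the robot as it stands. The module is installed in compiled form; this text tells all that it offers.
- The arm moves only by the tool drive_tool, never from a script. Its argument "targets" is a list of rows, each a list of 7 numbers: the turn, a rotation vector about the world's x, y, z in degrees, then the shift along the world's x, y, z in mm, then the closure, from 0 (fully open) to 1 (shut). In form: [[rx, ry, rz, tx, ty, tz, claw], ...]. A call has 1 to 10 rows; each row shifts and turns the commanded pose from where the row before left it; what a row does not reach is not made up. A row lasts 1/10 s, in which the tool goes at most 50 mm and 8.59 degrees, less where a joint would pass 70% of its speed; a pose out of reach is approached as far as the arm can. A call with a gripper value outside its range is refused whole. The fingers move at their own pace and stop on an object; "force" is the grip in N (left out, the last holds). Time passes only in rows, so rows that do not move let the fingers close. It gives the time, the measured TCP pose, the force and the opening at its end, in the units of the state.
- r.get_obs(): the state, without advancing time (a new reading comes with each control period).
- r.grab_frame(name): name is "side" or "top"; returns the picture (480x640x3 uint8, blue, green, red); there is no depth.
- r.camera_model(name): a dict with "vertical_fov" (degrees; the focal length in pixels is half the picture's height over the tangent of half this angle, whatever the lens; pixels are square), "cx", "cy" (the principal point, pixels), "rvec" (rotation vector, rad) and "tvec" (3), from world to camera coordinates, as OpenCV has them. Camera axes: x right, y down, z forward; pixel columns grow to the right and rows downward; lengths in mm; the calibration is good to about 2 mm. A picture is of the moment at which its call begins. camera_model takes no time and is no camera call.
- r.sign_off(): hands the job in, once; it reports no verdict.
The state is a dict: "time": time; "joints": joint angles; "qvel": joint speeds; "joint_torque": joint torques, N m; "ee_pos": TCP position; "ee_rot": TCP orientation; "wrist_force": force on the tool from outside, world axes, zero at the start; "wrist_torque": the same for the moment, N m; "opening": finger opening in mm.
Only numpy, scipy, OpenCV 4.12 (cv2) and the standard library are available. Lean on these libraries where they do the work, as an engineer would, in place of code of your own. Each camera call takes 0.05 s, during which the arm holds its last target.

### The job

Clear the sorting deck: with the fingertips, push the three red used caps along the deck and over its edge so that they all drop into the yellow waste tray. Only slide the caps, never pick them up. Leave the sealed sample pot standing where it is among them, and do not disturb the bottle and the beaker on the bench.

Things in the scene. Friction and masses are not known exactly. Their poses are not given: they have to be found in the camera images.
- deck: fixed cream sorting deck, a flat raised slab without any lip, 260 mm along its x, 240 mm along its y, top 60 mm above the bench. Origin: centre of its underside, on the bench; z up. The waste tray is docked against one y end, the rack against the other (which is which varies), axes parallel, origins 170 mm from the deck's
- waste: fixed open yellow waste tray, 260 mm along its x, 100 mm along its y, 54 mm high, walls and floor 5 mm thick (inside 250 x 90 mm, 49 mm deep). Its rim lies 6 mm below the deck's top, and it abuts the deck, so caps pushed over that edge of the deck fall in. Origin: centre of its underside, on the bench; z up
- rack: fixed blue rack, 260 mm along its x, 100 mm along its y, 54 mm high, with ten sealed white-capped pots (28 mm wide) fixed in it whose tops stand 90 mm above the bench, that is 30 mm above the deck; the pots' nearest sides are 14 mm beyond the deck's edge. Origin: centre of its underside, on the bench; z up
- sample: loose sealed sample pot standing on the deck among the caps: straw-coloured, 25 mm wide, with a white cap 28 mm wide, 60 mm tall, 50 g. It must stay where it is. Origin: centre of its underside; z up
- reagent: loose amber bottle with a white cap, 60 mm wide and 130 mm tall, standing on the bench to one side of the station. Origin: centre of its underside
- beaker: loose white plastic beaker, 70 mm wide and 80 mm tall, standing on the bench to the other side of the station. Origin: centre of its underside
- cap_a_mid (a point): centre of a loose red used screw cap, a disc 28 mm wide and 15 mm tall, 11 to 17 g, lying flat on the deck, so this point is 7.5 mm above the deck's top. Caps and sample pot stand side by side, 50 to 70 mm apart along the deck's x and within 50 mm of its middle along y, so each cap has a free straight way along the deck's y to the tray
- cap_a: the same cap as a body. Origin: centre of its underside; z along its axis, up at the start
- cap_b_mid (a point): centre of a loose red used screw cap, a disc 28 mm wide and 15 mm tall, 11 to 17 g, lying flat on the deck, so this point is 7.5 mm above the deck's top. Caps and sample pot stand side by side, 50 to 70 mm apart along the deck's x and within 50 mm of its middle along y, so each cap has a free straight way along the deck's y to the tray
- cap_b: the same cap as a body. Origin: centre of its underside; z along its axis, up at the start
- cap_c_mid (a point): centre of a loose red used screw cap, a disc 28 mm wide and 15 mm tall, 11 to 17 g, lying flat on the deck, so this point is 7.5 mm above the deck's top. Caps and sample pot stand side by side, 50 to 70 mm apart along the deck's x and within 50 mm of its middle along y, so each cap has a free straight way along the deck's y to the tray
- cap_c: the same cap as a body. Origin: centre of its underside; z along its axis, up at the start

How it is judged (in metres and radians):
At the end, for the whole second after the job is handed in: All three red caps lie at rest inside the yellow tray, with their centres within its walls and below its rim (less than 45 mm above the bench); the sealed sample pot on the deck is upright and within 15 mm of where it stood; the bottle and the beaker are upright and within 20 mm of where they stood (x of cap_a_mid in the frame of waste between -0.127 and 0.127 m and y of cap_a_mid in the frame of waste between -0.047 and 0.047 m and z of each of cap_a_mid, cap_b_mid, cap_c_mid in the frame of waste below 0.045 m and linear speed of each of cap_a, cap_b, cap_c below 0.02 m/s and x of cap_b_mid in the frame of waste between -0.127 and 0.127 m and y of cap_b_mid in the frame of waste between -0.047 and 0.047 m and x of cap_c_mid in the frame of waste between -0.127 and 0.127 m and y of cap_c_mid in the frame of waste between -0.047 and 0.047 m and distance of sample from where it was at the start of the episode below 0.015 m and angle between each of sample, reagent, beaker's own z axis and vertical below 0.15 rad and distance of each of reagent, beaker from where it was at the start of the episode below 0.02 m); the robot touches nothing.
It fails at once if a used cap is lifted: its centre rises more than 25 mm above the deck's top (height (world z) of any of cap_a_mid, cap_b_mid, cap_c_mid above 0.085 m).
It fails at once if the sealed sample pot is shifted by more than 15 mm or tipped (distance of sample from where it was at the start of the episode above 0.015 m or angle between sample's own z axis and vertical above 0.3 rad).
It fails at once if the bottle or the beaker on the bench is shifted by more than 20 mm (distance of any of reagent, beaker from where it was at the start of the episode above 0.02 m).
It also fails if it takes over 54 s, if anything falls off the work surface, if the arm or the gripper's body presses on something with over 40 N, if the wrist force passes 120 N, or if a joint passes its speed limit or range.

## Working session

There is one attempt and no reset: what is moved stays moved. The work goes in short steps, Python scripts to look and compute and a tool call to move; the robot and the scene stay as the last step left them, time stands still between calls to the robot, and variables do not carry over. Pictures are saved under pics/ and viewed, and the job is handed in when it is done.

Besides the shell and the picture viewer there is one more tool, called after "Emit:" as name([rows], argument=value, ...), one row to a line, values as JSON. drive_tool: Moves the arm, as the interface text tells. Its arguments: {"type":"object","properties":{"targets":{"type":"array"},"force":{"type":"number"}},"required":["targets"]}

```bash
mkdir -p pics; python3 - <<'E'
from workcell import r
import cv2
for n in("side","top"):
    cv2.imwrite(f"pics/{n}0.png",r.grab_frame(n)); print(r.camera_model(n))
o=r.get_obs(); print(o['time'],o['ee_pos'],o['ee_rot'],o['opening'])
E
```

```text
{'vertical_fov': 46.14440515963102, 'cx': 316.36988212375036, 'cy': 246.1020058175435, 'rvec': array([ 1.01799998, -2.49908048,  0.94053907]), 'tvec': array([ 383.15630097,  334.60682251, 1102.67755798])}
{'vertical_fov': 57.463195364489465, 'cx': 320.65696761408026, 'cy': 240.5756617155262, 'rvec': array([ 2.18002628, -2.14241514,  0.15617905]), 'tvec': array([ -14.44224689,  516.25550352, 1239.02644457])}
0.1 [ 240.32964879 -576.67782499  185.03244792] [-3.07964290e+00 -6.15881697e-01  1.53189834e-04] 95.40764918828623
```

View pics/side0.png

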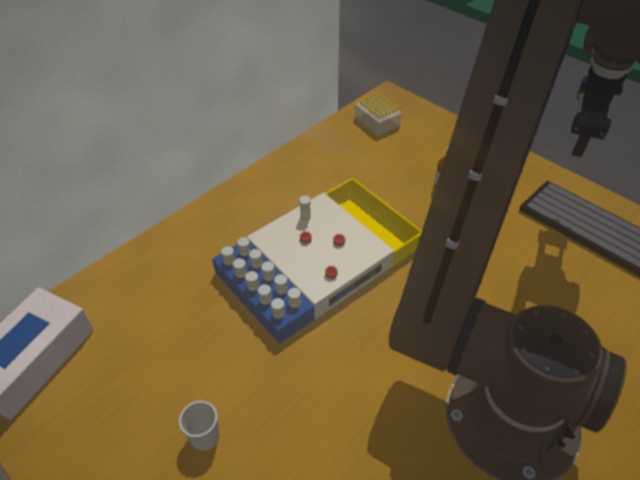

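View pics/top0.png

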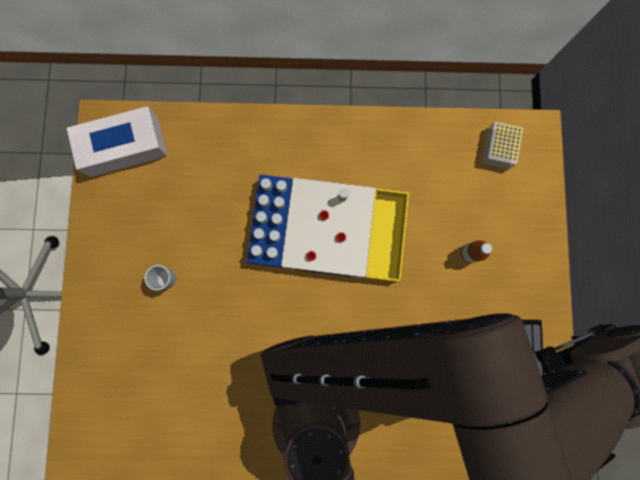

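The top view shows the rack at left (+y) and the tray at right (−y). The caps are near (324,215), (341,238) and (311,256), and the pot is at (342,195). I'll enlarge it to read positions more closely.

```bash
python3 - <<'E'
import cv2
a=cv2.imread("pics/top0.png")[165:290,240:415]
cv2.imwrite("pics/top0c.png",cv2.resize(a,None,fx=4.5,fy=4.5,interpolation=cv2.INTER_CUBIC))
a=cv2.imread("pics/side0.png")[175:345,205:430]
cv2.imwrite("pics/side0c.png",cv2.resize(a,None,fx=3.5,fy=3.5,interpolation=cv2.INTER_CUBIC))
E
```

```text
(no output)
```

View pics/top0c.png

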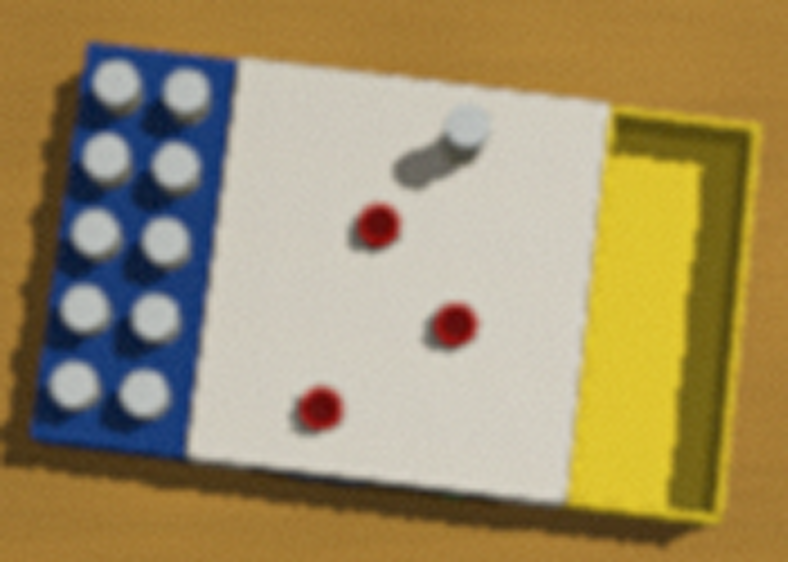

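View pics/side0c.png

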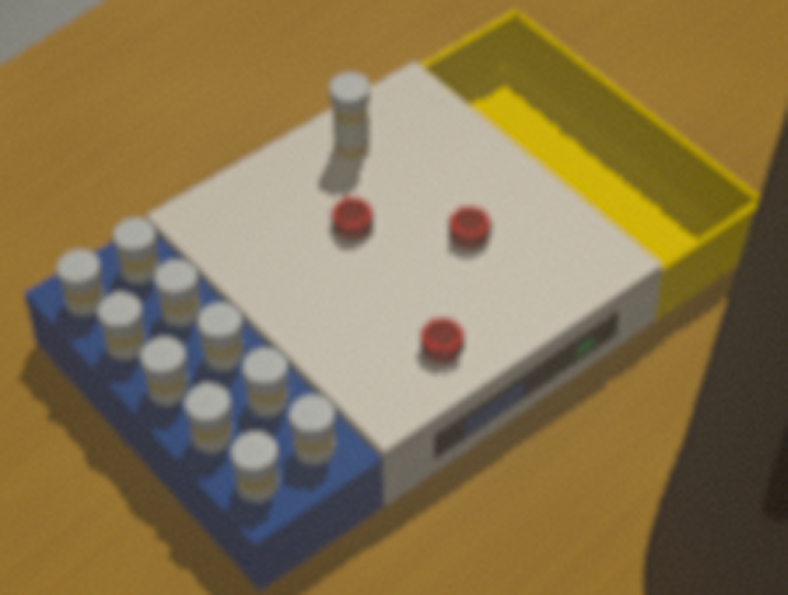

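```bash
cat > h.py <<'E'
import numpy as np,cv2
from workcell import r
def ray(n,uv,z):
    m=r.camera_model(n); f=240/np.tan(np.radians(m['vertical_fov']/2))
    R=cv2.Rodrigues(m['rvec'])[0]; C=-R.T@m['tvec']
    d=R.T@np.array([(uv[0]-m['cx'])/f,(uv[1]-m['cy'])/f,1.])
    return (C+d*(z-C[2])/d[2])[:2]
E
python3 - <<'E'
from h import *
np.set_printoptions(precision=1,suppress=True)
T=lambda p:((p[0]+.5)/4.5-.5+240,(p[1]+.5)/4.5-.5+165)
S=lambda p:((p[0]+.5)/3.5-.5+205,(p[1]+.5)/3.5-.5+175)
L=[("dTL",60,(237,60),(150,214)),("dTR",60,(610,103),(414,62)),("dBR",60,(567,502),(662,266)),("dBL",60,(188,457),(384,448)),
("c1",75,(379,225),(352,212)),("c2",75,(455,325),(470,222)),("c3",75,(320,408),(442,335)),("pot",120,(467,126),(350,86))]
P=[]
for n,z,t,s in L:
    a=ray("top",T(t),z);b=ray("side",S(s),z);print(n,a,b); P.append((a+b)/2)
P=np.array(P)
c=P[:4].mean(0); v=(P[0]-P[1]+P[3]-P[2]); v/=np.linalg.norm(v)
u=np.array([v[1],-v[0]]); print("ctr",c,"yaxis",v,"ang",np.degrees(np.arctan2(-v[0],v[1])))
print((P-c)@np.array([u,v]).T)
for i in range(4):print(np.linalg.norm(P[i]-P[(i+1)%4]))
E
```

```text
dTL [694.4  80.1] [695.1  75.7]
dTR [ 670.9 -160.5] [ 670.5 -158.6]
dBR [ 414.1 -133.5] [ 412.5 -130.5]
dBL [438.2 104.5] [440.8 104. ]
c1 [585.4 -12.7] [586.3 -12.3]
c2 [522.7 -61.2] [522.6 -60.7]
c3 [469.   22.2] [468.7  22.9]
pot [639.3 -64.6] [640.1 -65.3]
ctr [554.6 -27.4] yaxis [0.1 1. ] ang -6.052898120536416
[[ 128.3  119.5]
 [ 129.4 -119.2]
 [-129.4 -119. ]
 [-128.3  118.7]
 [  29.5   18.1]
 [ -28.2  -36.8]
 [ -90.5   40.6]
 [  88.6  -28.4]]
238.67982281826386
258.87442048141213
237.70228581426818
256.62137769762757
```

Emit:
drive_tool([
  [0, 0, 4, 18, 30, 3, 0.81],
  [0, 0, 4, 20, 35, 3, 0.81],
  [0, 0, 4, 20, 35, 0, 0.81],
  [0, 0, 4, 20, 35, 0, 0.81],
  [0, 0, 4, 20, 35, 0, 0.81],
  [0, 0, 4, 20, 35, 0, 0.81],
  [0, 0, 4, 20, 35, 0, 0.81],
  [0, 0, 4, 20, 35, 0, 0.81],
], force=20)

```text
time: 0.9
ee_pos: [398.9, -300.4, 191.4]
ee_rot: [-2.789, -1.445, 0.0]
wrist_force: [0.4, -0.0, 0.1]
opening: 36.5
```

Emit:
drive_tool([
  [0, 0, 4, 10, 40, 0, 0.81],
  [0, 0, 4, 10, 40, 0, 0.81],
  [0, 0, 4, 10, 40, 0, 0.81],
  [0, 0, 4, 10, 40, 0, 0.81],
  [0, 0, 4, 10, 40, 0, 0.81],
  [0, 0, 4, 8, 40, 0, 0.81],
  [0, 0, 4, 8, 40, 0, 0.81],
  [0, 0, 1, 8, 40, 0, 0.81],
  [0, 0, 0, 0, 20, 0, 0.81],
  [0, 0, 0, 0, 0, 0, 0.81],
])

```text
time: 1.9
ee_pos: [472.1, 40.1, 191.3]
ee_rot: [-2.338, -2.098, 0.0]
wrist_force: [-1.2, -0.2, -0.8]
opening: 18.2
```

```bash
cat >> h.py <<'E'
c=np.array([554.6,-27.4]); a=np.radians(-6.05); u=np.array([np.cos(a),np.sin(a)]); v=np.array([-np.sin(a),np.cos(a)])
def w(x,y): return c+x*u+y*v
def stat():
    from scipy.spatial.transform import Rotation as Ro
    o=r.get_obs(); M=Ro.from_rotvec(o['ee_rot']).as_matrix()
    p=np.array(o['ee_pos']); d=p[:2]-c
    print('t',round(o['time'],2),'pos',p.round(1),'deck',(d@u).round(1),(d@v).round(1),'yang',np.degrees(np.arctan2(M[1,1],M[0,1])).round(2),'z',M[:,2].round(3),'F',np.round(o['wrist_force'],1),'open',round(o['opening'],1),'j',np.round(o['joints'],2))
    return p
E
python3 - <<'E'
from h import *
p=stat()
for x,y in((-90.5,72),(-90.5,-123)): print(w(x,y),w(x,y)-p[:2])
print(195*v)
E
```

```text
t 1.9 pos [472.1  40.1 191.3] deck -89.1 58.4 yang -6.2 z [-0.  0. -1.] F [-1.2 -0.2 -0.8] open 18.2 j [-0.05  0.27  1.91  0.    0.96  0.05]
[472.19259213  53.73734731] [ 0.04524569 13.62492996]
[ 451.64031218 -140.17656088] [ -20.50703426 -180.28897823]
[ 20.55227995 193.91390819]
```

Emit:
drive_tool([
  [0, 0, 0, 0, 14, 0, 0.81],
  [0, 0, 0, 0, 0, -40, 0.81],
  [0, 0, 0, 0, 0, -40, 0.81],
  [0, 0, 0, 0, 0, -25, 0.81],
  [0, 0, 0, 0, 0, -10, 0.81],
  [0, 0, 0, 0, 0, -5, 0.81],
  [0, 0, 0, 0, 0, 0, 0.81],
])

```text
time: 2.6
ee_pos: [472.7, 51.8, 71.9]
ee_rot: [2.342, 2.094, 0.0]
wrist_force: [-1.1, 0.3, 0.4]
opening: 18.1
```

```bash
python3 - <<'E'
from h import *
stat()
for n in("side","top"):
    cv2.imwrite(f"pics/{n}1.png",r.grab_frame(n))
a=cv2.imread("pics/side1.png")[175:345,205:430];b=cv2.imread("pics/top1.png")[150:320,225:450]
cv2.imwrite("pics/m1.png",cv2.resize(np.hstack([a,b]),None,fx=1.75,fy=1.75,interpolation=cv2.INTER_CUBIC))
E
```

```text
t 2.6 pos [472.7  51.8  71.9] deck -89.8 70.1 yang -6.41 z [ 0. -0. -1.] F [-1.1  0.3  0.4] open 18.1 j [-0.03  0.45  2.04 -0.    0.65  0.08]
```

View pics/m1.png

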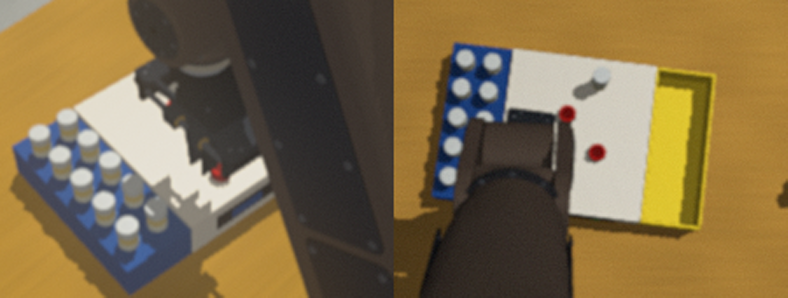

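The side view shows the fingertips on the deck behind the near cap (red at about (218,175)), with no contact force. The top view shows the other two caps and the pot unmoved. Now I'll push.

Emit:
drive_tool([
  [0, 0, 0, -1, -10, 0, 0.81],
  [0, 0, 0, -1, -10, 0, 0.81],
  [0, 0, 0, -1, -10, 0, 0.81],
  [0, 0, 0, -1, -10, 0, 0.81],
  [0, 0, 0, -1, -10, 0, 0.81],
  [0, 0, 0, -1, -10, 0, 0.81],
  [0, 0, 0, -1, -10, 0, 0.81],
  [0, 0, 0, -1, -10, 0, 0.81],
  [0, 0, 0, -1, -10, 0, 0.81],
  [0, 0, 0, -2, -10, 0, 0.81],
])

```text
time: 3.7
ee_pos: [461.4, -48.8, 71.5]
ee_rot: [2.342, 2.094, 0.0]
wrist_force: [0.3, 0.6, -1.0]
opening: 18.1
```

Emit:
drive_tool([
  [0, 0, 0, -1, -10, 0, 0.81],
  [0, 0, 0, -1, -10, 0, 0.81],
  [0, 0, 0, -1, -10, 0, 0.81],
  [0, 0, 0, -1, -10, 0, 0.81],
  [0, 0, 0, -1, -10, 0, 0.81],
  [0, 0, 0, -1, -10, 0, 0.81],
  [0, 0, 0, -1, -10, 0, 0.81],
  [0, 0, 0, -1, -10, 0, 0.81],
  [0, 0, 0, -1, -12, 0, 0.81],
  [0, 0, 0, 0, 0, 0, 0.81],
])

```text
time: 4.7
ee_pos: [452.4, -141.3, 71.5]
ee_rot: [2.343, 2.093, 0.0]
wrist_force: [0.3, -0.9, 0.3]
opening: 18.2
```

```bash
python3 - <<'E'
from h import *
stat()
for n in("side","top"):
    cv2.imwrite(f"pics/{n}2.png",r.grab_frame(n))
a=cv2.imread("pics/side2.png")[175:345,205:430];b=cv2.imread("pics/top2.png")[150:320,225:450]
cv2.imwrite("pics/m2.png",cv2.resize(np.hstack([a,b]),None,fx=1.75,fy=1.75,interpolation=cv2.INTER_CUBIC))
E
```

```text
t 4.7 pos [ 452.4 -141.3   71.5] deck -89.6 -124.0 yang -6.45 z [ 0. -0. -1.] F [ 0.3 -0.9  0.3] open 18.2 j [-0.44  0.45  2.04 -0.    0.65 -0.33]
```

View pics/m2.png

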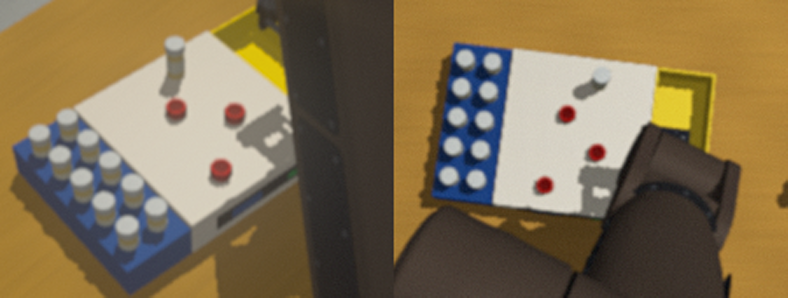

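The near cap (top (545,185)) hasn't moved and no force showed, so the fingers passed without touching it. Before repeating, I'll check where the fingertips really were.

```bash
python3 - <<'E'
from h import *
from workcell import r
a=cv2.imread("pics/side1.png")[200:300,270:400]
m=r.camera_model("side"); f=240/np.tan(np.radians(m['vertical_fov']/2))
K=np.array([[f,0,m['cx']],[0,f,m['cy']],[0,0,1]])
p=np.array([472.7,51.8,0]); 
img=cv2.resize(a,None,fx=6,fy=6,interpolation=cv2.INTER_CUBIC)
for z,col in((63.9,(0,255,0)),(75,(255,255,0))):
  for s in(-21,-9,9,21):
    for q in (-10,10):
      X=p+np.array([*(s*u+q*v),z]); uv=cv2.projectPoints(X[None],m['rvec'],m['tvec'],K,None)[0].ravel()
      cv2.circle(img,(int((uv[0]-270+.5)*6),int((uv[1]-200+.5)*6)),3,col,-1)
cv2.imwrite("pics/fz.png",img)
E
```

```text
(no output)
```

View pics/fz.png

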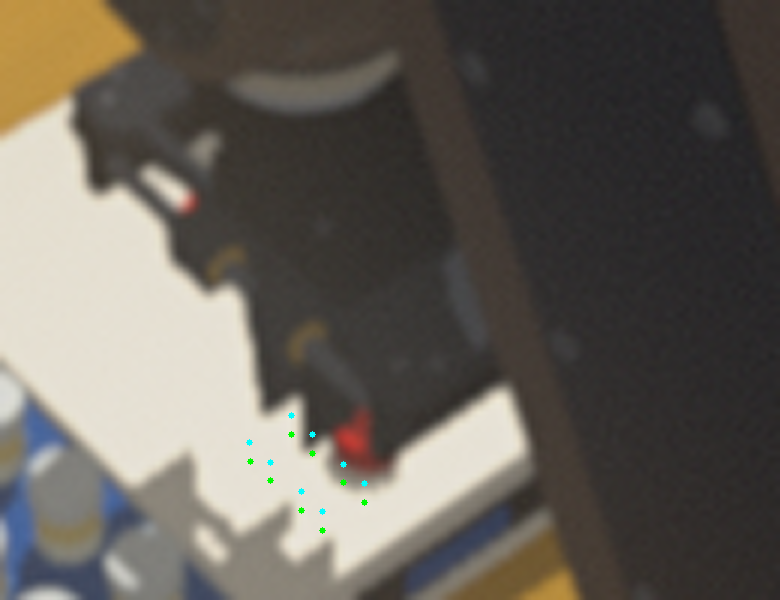

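```bash
cat >> h.py <<'E'
def proj(n,X):
    m=r.camera_model(n); f=240/np.tan(np.radians(m['vertical_fov']/2))
    K=np.array([[f,0,m['cx']],[0,f,m['cy']],[0,0,1]])
    return cv2.projectPoints(np.array(X,float)[None],m['rvec'],m['tvec'],K,None)[0].ravel()
def tips(n,img,p,ang,op,x0,y0,k,dzs=((8,(0,255,0)),(0,(255,255,0))),th=12):
    t=np.array([np.cos(np.radians(ang)),np.sin(np.radians(ang))]); q=np.array([-t[1],t[0]])
    for dz,col in dzs:
        for s in(-op/2-th,-op/2,op/2,op/2+th):
            for e in(-10,10):
                uv=proj(n,[*(np.array(p[:2])+s*t+e*q),p[2]-dz])
                cv2.circle(img,(int((uv[0]-x0+.5)*k),int((uv[1]-y0+.5)*k)),2,col,-1)
E
python3 - <<'E'
from h import *
a=cv2.imread("pics/side0.png")[60:180,530:640]
img=cv2.resize(a,None,fx=5,fy=5,interpolation=cv2.INTER_CUBIC)
tips("side",img,[240.3,-576.7,185],-67.4,95,530,60,5)
a=cv2.imread("pics/side2.png")[170:300,280:440]
im2=cv2.resize(a,None,fx=4,fy=4,interpolation=cv2.INTER_CUBIC)
tips("side",im2,[452.4,-141.3,71.5],-6.4,18,280,170,4)
cv2.imwrite("pics/g0.png",img); cv2.imwrite("pics/g2.png",im2)
E
```

```text
(no output)
```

View pics/g0.png

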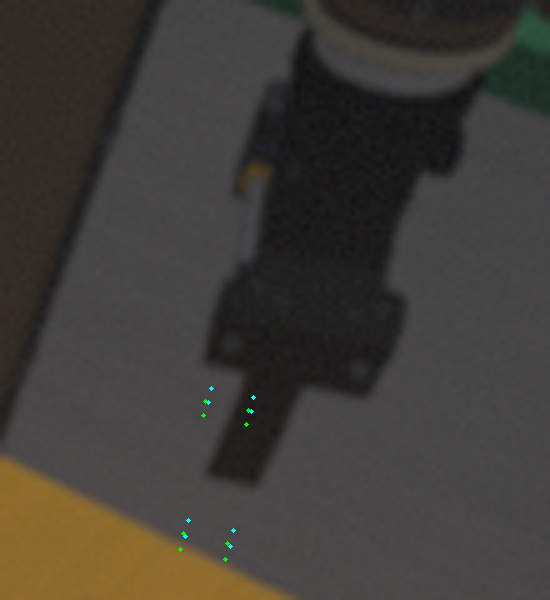

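View pics/g2.png

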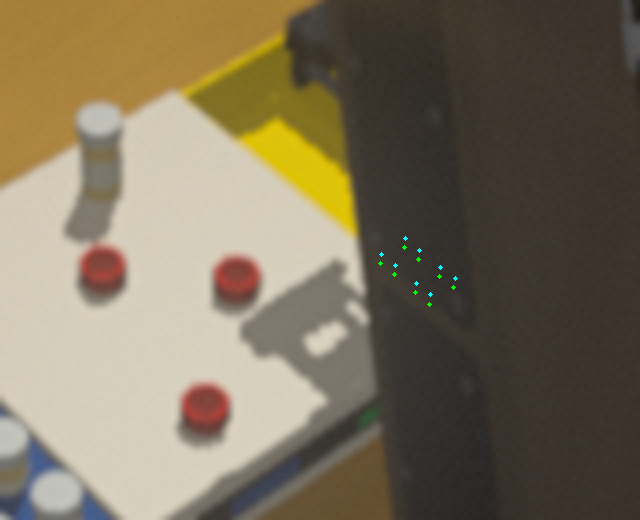

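Emit:
drive_tool([
  [0, 0, 0, 0, 0, 30, 0.81],
  [0, 0, 0, 2, 30, 0, 0.81],
  [0, 0, 0, 4, 40, 0, 0.81],
  [0, 0, 0, 4, 40, 0, 0.81],
  [0, 0, 0, 4, 40, 0, 0.81],
  [0, 0, 0, 5, 40, 0, 0.81],
  [0, 0, 0, 1, 5, 0, 0.81],
  [0, 0, 0.4, 0, 0, 0, 0.81],
  [0, 0, 0, 0, 0, 0, 0.81],
])

```text
time: 5.7
ee_pos: [472.2, 54.6, 101.5]
ee_rot: [-2.334, -2.103, 0.0]
wrist_force: [-0.8, -0.3, -0.0]
opening: 18.2
```

```bash
python3 - <<'E'
from h import *
m=r.camera_model("side");print(-cv2.Rodrigues(m['rvec'])[0].T@m['tvec'])
m=r.camera_model("top");print(-cv2.Rodrigues(m['rvec'])[0].T@m['tvec'])
p=stat()
a=r.grab_frame("side"); cv2.imwrite("pics/side3.png",a); b=r.grab_frame("top"); cv2.imwrite("pics/top3.png",b)
im=cv2.resize(a[170:300,230:400],None,fx=4.6,fy=4.6,interpolation=cv2.INTER_CUBIC)
im=cv2.convertScaleAbs(im,alpha=1.8,beta=10)
tips("side",im,p,-6,18,230,170,4.6)
cv2.imwrite("pics/g3.png",im)
cv2.imwrite("pics/t3.png",cv2.resize(b[150:300,225:425],None,fx=4,fy=4,interpolation=cv2.INTER_CUBIC))
E
```

```text
[ -77.53085238  600.95540593 1052.38293436]
[ 351.93370492   11.91281249 1295.34381768]
t 5.7 pos [472.2  54.6 101.5] deck -90.6 72.9 yang -5.94 z [-0. -0. -1.] F [-0.8 -0.3 -0. ] open 18.2 j [-0.02  0.4   2.01 -0.    0.73  0.08]
```

View pics/g3.png

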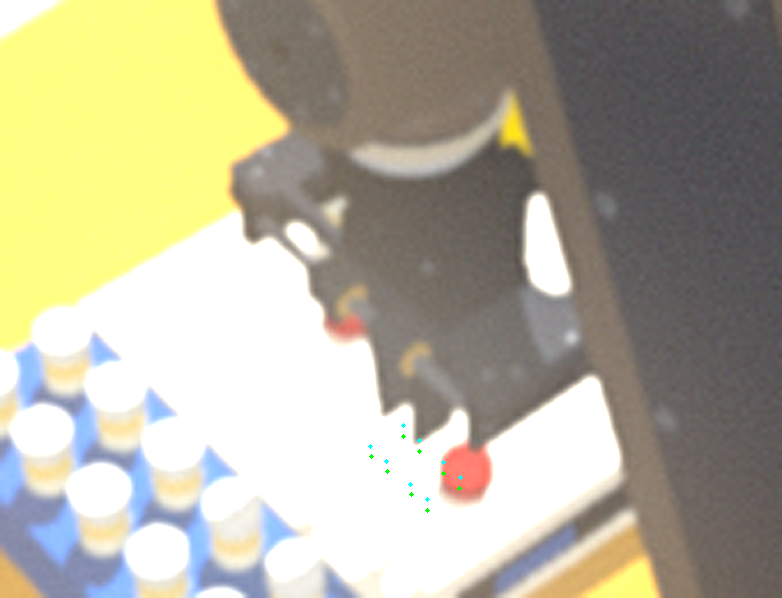

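View pics/t3.png

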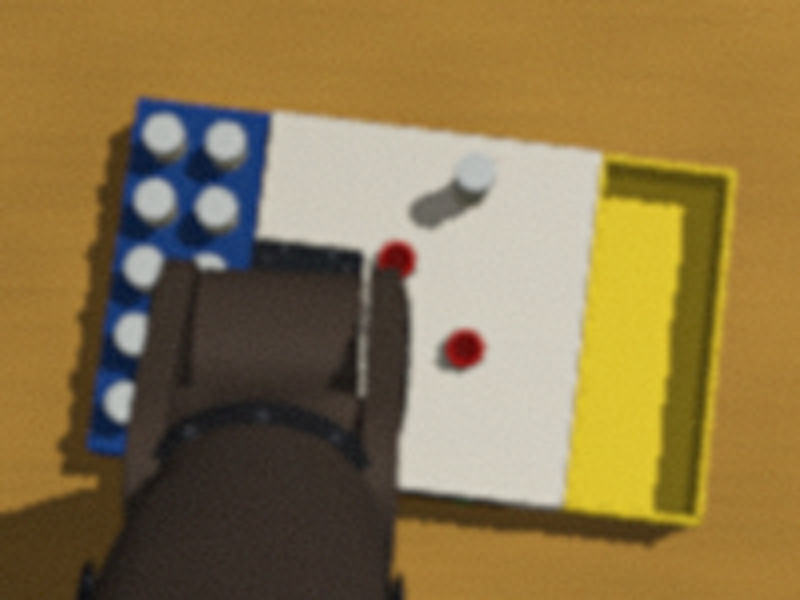

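```bash
python3 - <<'E'
from h import *
np.set_printoptions(precision=1,suppress=True)
T=lambda p:((p[0]+.5)/4.5-.5+240,(p[1]+.5)/4.5-.5+165)
s=ray("top",T((412,170)),60); t=ray("top",T((467,126)),120); print("shadow per 60mm",s-t)
im=cv2.imread("pics/side3.png")[225:315,255:375]
cv2.imwrite("pics/g3b.png",cv2.resize(im,None,fx=6.5,fy=6.5,interpolation=cv2.INTER_CUBIC))
im=cv2.imread("pics/side1.png")[225:315,255:375]
cv2.imwrite("pics/g1b.png",cv2.resize(im,None,fx=6.5,fy=6.5,interpolation=cv2.INTER_CUBIC))
E
```

```text
shadow per 60mm [-14.8  31. ]
```

View pics/g3b.png

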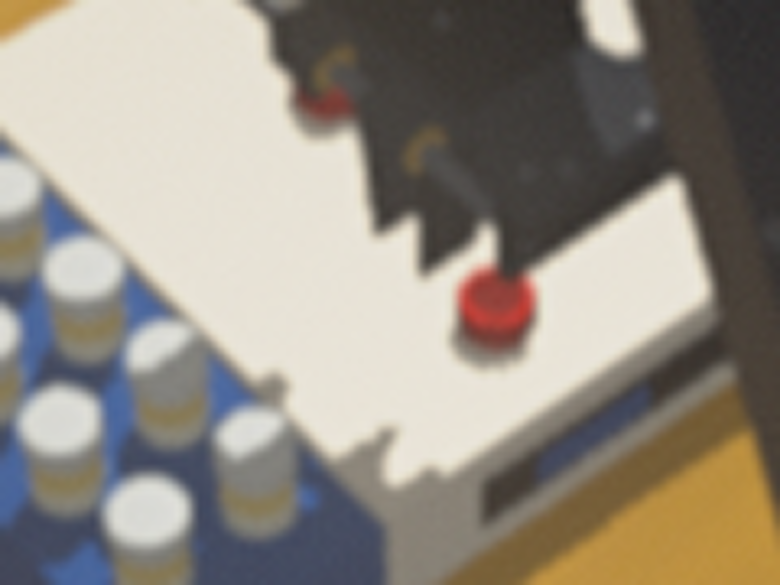

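View pics/g1b.png

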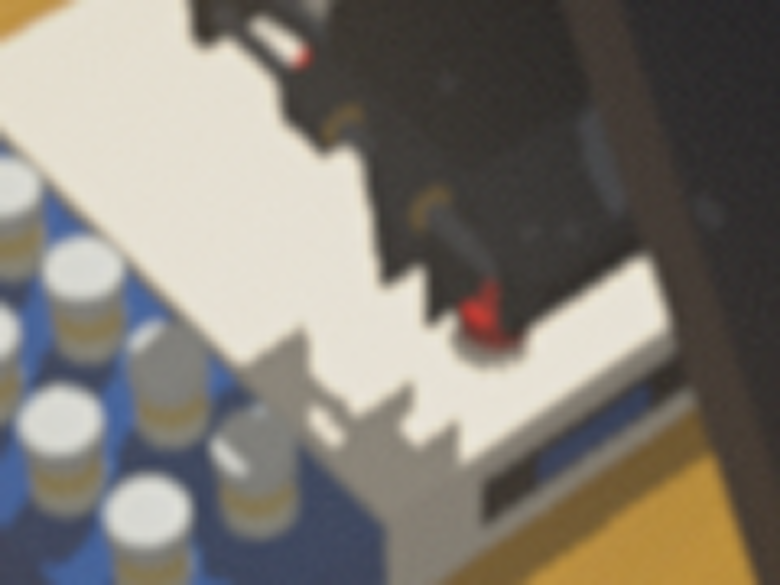

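```bash
python3 - <<'E'
from h import *
np.set_printoptions(precision=1,suppress=True)
G=lambda p:((p[0]+.5)/6.5-.5+255,(p[1]+.5)/6.5-.5+225)
L=np.array([-14.8,31])/60
for t,s in(((385,285),(405,385)),((432,325),(458,422))):
    S=ray("side",G(s),60); print("shadow",S, "deck",(S-c)@u,(S-c)@v)
    for z in(64,80,90,100,110,120):
        P=ray("side",G(t),z); print(z,P,'deck',(P-c)@u,(P-c)@v,'res',P+L*(z-60)-S)
    
E
```

```text
shadow [473.   63.6] deck -90.73962466392086 81.8781208110173
64 [506.7  39.3] deck -54.641198409492084 61.24551864681517 res [ 32.7 -22.3]
80 [497.3  48.4] deck -65.00471548028143 69.29075472263868 res [19.3 -4.9]
90 [491.3  54. ] deck -71.48191364952488 74.31902727002839 res [11.  6.]
100 [485.4  59.7] deck -77.95911181876824 79.34729981741809 res [ 2.6 16.8]
110 [479.5  65.4] deck -84.4363099880117 84.3755723648078 res [-5.8 27.7]
120 [473.6  71.1] deck -90.91350815725505 89.4038449121975 res [-14.2  38.5]
shadow [448.9  62.4] deck -114.53923087227314 78.13860293618153
64 [482.4  40.7] deck -78.92922844680722 60.06930730928348 res [ 32.5 -19.7]
80 [473.4  49.7] deck -88.89956948522453 68.13358396214066 res [19.5 -2.3]
90 [467.7  55.4] deck -95.1310326342353 73.17375687017645 res [11.4  8.5]
100 [462.   61.1] deck -101.36249578324617 78.21392977821222 res [ 3.2 19.4]
110 [456.4  66.7] deck -107.59395893225705 83.25410268624799 res [-4.9 30.2]
120 [450.7  72.4] deck -113.82542208126782 88.29427559428366 res [-13.  41.]
```

The fingertip and shadow geometry agree: the tips are about 30–37 mm higher than the reported TCP implies, and xy is fine. I'll do a guarded descent and find the deck by touch.

Emit:
drive_tool([
  [0, 0, 0, 0, 0, -20, 0.81],
  [0, 0, 0, 0, 0, -20, 0.81],
  [0, 0, 0, 0, 0, -10, 0.81],
  [0, 0, 0, 0, 0, 0, 0.81],
])

```text
time: 6.2
ee_pos: [471.9, 54.4, 50.6]
ee_rot: [-2.335, -2.1, 0.003]
wrist_force: [0.7, 0.8, 1.1]
opening: 17.9
```

Emit:
drive_tool([
  [0, 0, 0, 0, 0, -3, 0.81],
  [0, 0, 0, 0, 0, -3, 0.81],
  [0, 0, 0, 0, 0, 0, 0.81],
])

```text
time: 6.5
ee_pos: [472.5, 55.0, 45.8]
ee_rot: [2.334, 2.102, 0.001]
wrist_force: [0.0, 0.7, 0.4]
opening: 18.0
```

```bash
python3 - <<'E'
from h import *
p=stat()
a=r.grab_frame("side"); cv2.imwrite("pics/side4.png",a)
cv2.imwrite("pics/g4.png",cv2.resize(a[225:315,255:375],None,fx=6.5,fy=6.5,interpolation=cv2.INTER_CUBIC))
E
```

```text
t 6.5 pos [472.5  55.   45.8] deck -90.3 73.3 yang -5.98 z [ 0. -0. -1.] F [0.  0.7 0.4] open 18.0 j [-0.02  0.5   2.06 -0.    0.59  0.08]
```

View pics/g4.png

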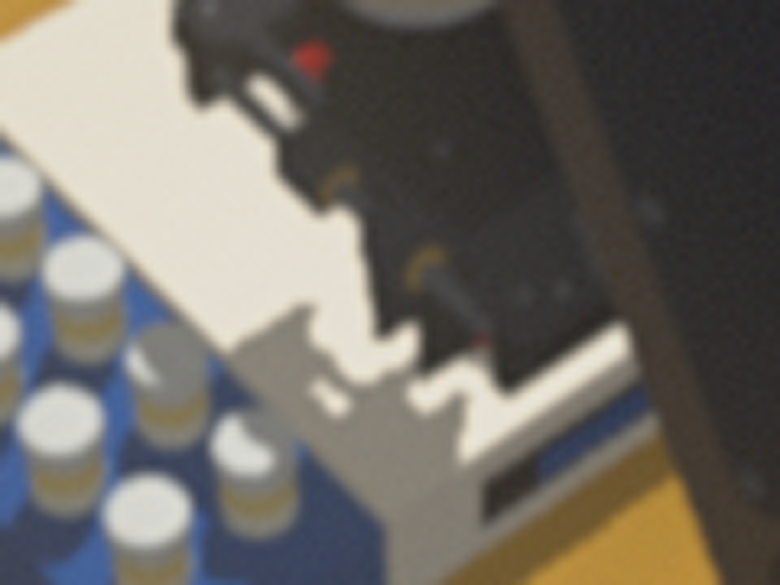

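```bash
python3 - <<'E'
from h import *
G=lambda p:((p[0]+.5)/6.5-.5+255,(p[1]+.5)/6.5-.5+225)
for t in((378,342),(425,378)):
    for z in(65,70,75,80,85):
        P=ray("side",G(t),z); print(z,'deck',((P-c)@u).round(1),((P-c)@v).round(1))
E
```

```text
65 deck -73.4 79.6
70 deck -76.5 82.0
75 deck -79.7 84.4
80 deck -82.8 86.8
85 deck -86.0 89.3
65 deck -95.8 77.1
70 deck -98.9 79.6
75 deck -101.9 82.0
80 deck -104.9 84.5
85 deck -108.0 86.9
```

Emit:
drive_tool([
  [0, 0, 0, 0, 0, -3, 0.81],
  [0, 0, 0, 0, 0, 0, 0.81],
])

```text
time: 6.75
ee_pos: [472.4, 55.1, 42.4]
ee_rot: [2.334, 2.103, 0.0]
wrist_force: [-0.1, 0.2, -0.4]
opening: 17.9
```

Emit:
drive_tool([
  [0, 0, 0, 0, 0, -3, 0.81],
  [0, 0, 0, 0, 0, 0, 0.81],
])

```text
time: 6.95
ee_pos: [472.3, 55.1, 39.3]
ee_rot: [-2.334, -2.103, 0.0]
wrist_force: [0.2, 0.2, -0.3]
opening: 18.3
```

Emit:
drive_tool([
  [0, 0, 0, 0, 0, -2, 0.81],
  [0, 0, 0, 0, 0, 0, 0.81],
])

```text
time: 7.15
ee_pos: [472.3, 55.1, 37.3]
ee_rot: [-2.334, -2.103, 0.0]
wrist_force: [-0.5, 0.4, 0.4]
opening: 18.0
```

Emit:
drive_tool([
  [0, 0, 0, 0, 0, -2, 0.81],
  [0, 0, 0, 0, 0, 0, 0.81],
])

```text
time: 7.35
ee_pos: [472.4, 55.1, 35.4]
ee_rot: [-2.334, -2.103, 0.0]
wrist_force: [-0.2, -0.3, -0.0]
opening: 18.3
```

```bash
python3 - <<'E'
from h import *
p=stat()
a=r.grab_frame("side"); cv2.imwrite("pics/side5.png",a)
cv2.imwrite("pics/g5.png",cv2.resize(a[225:315,255:375],None,fx=6.5,fy=6.5,interpolation=cv2.INTER_CUBIC))
E
```

```text
t 7.35 pos [472.4  55.1  35.4] deck -90.5 73.3 yang -5.98 z [-0. -0. -1.] F [-0.2 -0.3 -0. ] open 18.3 j [-0.02  0.52  2.07 -0.    0.56  0.08]
```

View pics/g5.png

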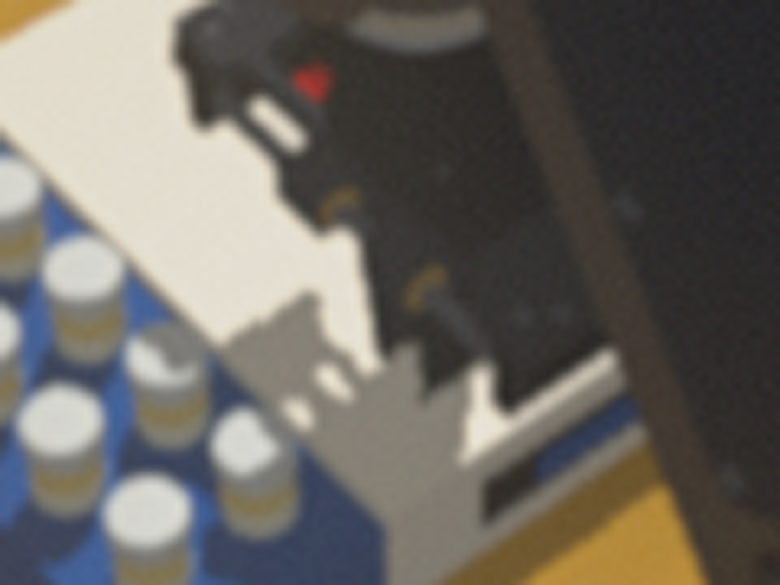

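Emit:
drive_tool([
  [0, 0, 0, 0, 0, -2, 0.81],
  [0, 0, 0, 0, 0, 0, 0.81],
])

```text
time: 7.6
ee_pos: [472.3, 55.1, 33.4]
ee_rot: [-2.334, -2.103, 0.0]
wrist_force: [-0.2, 0.3, 0.1]
opening: 18.0
```

Emit:
drive_tool([
  [0, 0, 0, 0, 0, -1, 0.81],
  [0, 0, 0, 0, 0, 0, 0.81],
])

```text
time: 7.8
ee_pos: [472.4, 55.1, 32.5]
ee_rot: [-2.334, -2.103, 0.0]
wrist_force: [0.2, 0.5, -0.7]
opening: 17.9
```

Emit:
drive_tool([
  [0, 0, 0, -1, -10, 0, 0.81],
  [0, 0, 0, -1, -10, 0, 0.81],
  [0, 0, 0, -1, -10, 0, 0.81],
  [0, 0, 0, -1, -10, 0, 0.81],
  [0, 0, 0, -1, -10, 0, 0.81],
  [0, 0, 0, 0, 0, 0, 0.81],
])

```text
time: 8.4
ee_pos: [467.4, 3.8, 32.6]
ee_rot: [2.336, 2.101, 0.0]
wrist_force: [-0.1, 0.2, -0.5]
opening: 17.9
```

```bash
python3 - <<'E'
from h import *
p=stat()
a=r.grab_frame("side"); cv2.imwrite("pics/side6.png",a)
b=r.grab_frame("top"); cv2.imwrite("pics/top6.png",b)
cv2.imwrite("pics/m6.png",cv2.resize(np.hstack([a[175:345,205:430],b[150:320,225:450]]),None,fx=1.75,fy=1.75,interpolation=cv2.INTER_CUBIC))
E
```

```text
t 8.4 pos [467.4   3.8  32.6] deck -90.0 21.8 yang -6.07 z [ 0. -0. -1.] F [-0.1  0.2 -0.5] open 17.9 j [-0.13  0.51  2.09 -0.    0.54 -0.03]
```

View pics/m6.png

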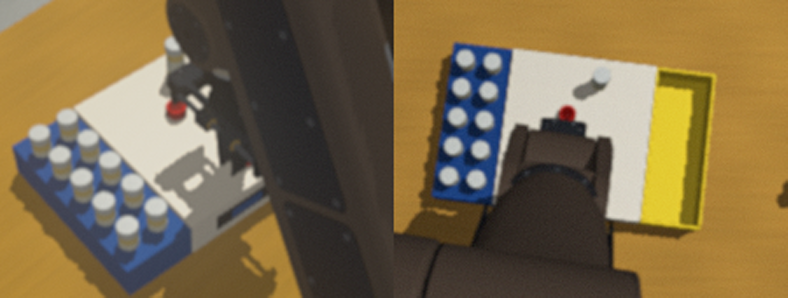

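The near cap has left its old place (side (221,170)) and a bit of red shows at the fingertips, so it is being pushed. I'll continue over the edge.

Emit:
drive_tool([
  [0, 0, 0, -1, -12, 0, 0.81],
  [0, 0, 0, -1, -12, 0, 0.81],
  [0, 0, 0, -2, -12, 0, 0.81],
  [0, 0, 0, -1, -12, 0, 0.81],
  [0, 0, 0, -1, -12, 0, 0.81],
  [0, 0, 0, -1, -12, 0, 0.81],
  [0, 0, 0, -2, -12, 0, 0.81],
  [0, 0, 0, -1, -12, 0, 0.81],
  [0, 0, 0, -1, -12, 0, 0.81],
  [0, 0, 0, -1, -12, 0, 0.81],
])

```text
time: 9.5
ee_pos: [455.3, -116.0, 32.5]
ee_rot: [2.334, 2.103, 0.0]
wrist_force: [-0.2, 0.6, 1.0]
opening: 18.0
```

Emit:
drive_tool([
  [0, 0, 0, -1, -10, 0, 0.81],
  [0, 0, 0, -1, -10, 0, 0.81],
  [0, 0, 0, -1, -10, 0, 0.81],
  [0, 0, 0, 0, 0, 0, 0.81],
  [0, 0, 0, 0, 0, 0, 0.81],
])

```text
time: 10.0
ee_pos: [452.3, -145.0, 32.5]
ee_rot: [-2.335, -2.102, -0.0]
wrist_force: [-0.3, 0.0, -0.2]
opening: 17.9
```

```bash
python3 - <<'E'
from h import *
p=stat()
a=r.grab_frame("side"); cv2.imwrite("pics/side7.png",a)
b=r.grab_frame("top"); cv2.imwrite("pics/top7.png",b)
cv2.imwrite("pics/m7.png",cv2.resize(np.hstack([a[175:345,205:430],b[150:320,225:450]]),None,fx=1.75,fy=1.75,interpolation=cv2.INTER_CUBIC))
E
```

```text
t 10.0 pos [ 452.3 -145.    32.5] deck -89.3 -127.8 yang -6.01 z [-0.  0. -1.] F [-0.3  0.  -0.2] open 17.9 j [-0.45  0.52  2.07  0.    0.55 -0.34]
```

View pics/m7.png

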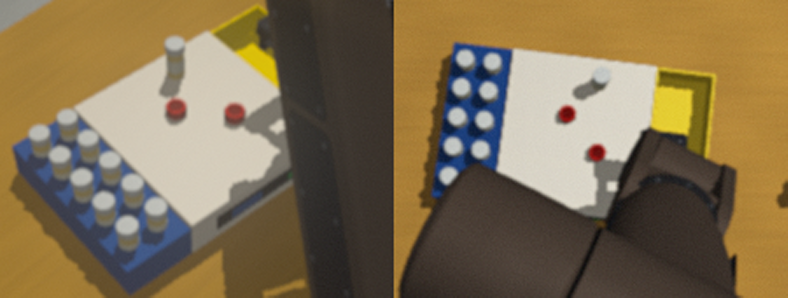

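```bash
python3 - <<'E'
from h import *
p=stat()[:2]
print(w(-28.2,-5)-p)
E
```

```text
t 10.1 pos [ 452.3 -144.6   32.5] deck -89.3 -127.3 yang -5.96 z [-0.  0. -1.] F [ 0.5  0.  -0.5] open 18.1 j [-0.45  0.52  2.07  0.    0.55 -0.34]
[ 73.68190375 115.2162465 ]
```

Emit:
drive_tool([
  [0, 0, 0, 0, 0, 40, 0.81],
  [0, 0, 0, 0, 0, 40, 0.81],
  [0, 0, 0, 24, 38, 0, 0.81],
  [0, 0, 0, 24, 38, 0, 0.81],
  [0, 0, 0, 26, 39, 0, 0.81],
  [0, 0, 0, 0, 0, 0, 0.81],
])

```text
time: 10.7
ee_pos: [528.5, -25.8, 112.7]
ee_rot: [2.329, 2.107, 0.002]
wrist_force: [-0.1, 0.4, -0.6]
opening: 18.1
```

Emit:
drive_tool([
  [0, 0, 0, 0, 0, -30, 0.81],
  [0, 0, 0, 0, 0, -25, 0.81],
  [0, 0, 0, 0, 0, -15, 0.81],
  [0, 0, 0, 0, 0, -6, 0.81],
  [0, 0, 0, 0, 0, 0, 0.81],
])

```text
time: 11.2
ee_pos: [526.0, -29.9, 36.1]
ee_rot: [-2.333, -2.102, 0.001]
wrist_force: [0.1, 0.3, -0.7]
opening: 18.1
```

```bash
python3 - <<'E'
from h import *
p=stat()
a=r.grab_frame("side"); cv2.imwrite("pics/side8.png",a)
b=r.grab_frame("top"); cv2.imwrite("pics/top8.png",b)
cv2.imwrite("pics/m8.png",cv2.resize(np.hstack([a[175:345,205:430],b[150:320,225:450]]),None,fx=1.75,fy=1.75,interpolation=cv2.INTER_CUBIC))
E
```

```text
t 11.2 pos [526.  -29.9  36.1] deck -28.2 -5.5 yang -5.97 z [-0.001  0.    -1.   ] F [ 0.1  0.3 -0.7] open 18.1 j [-0.18  0.56  1.94 -0.    0.64 -0.08]
```

View pics/m8.png

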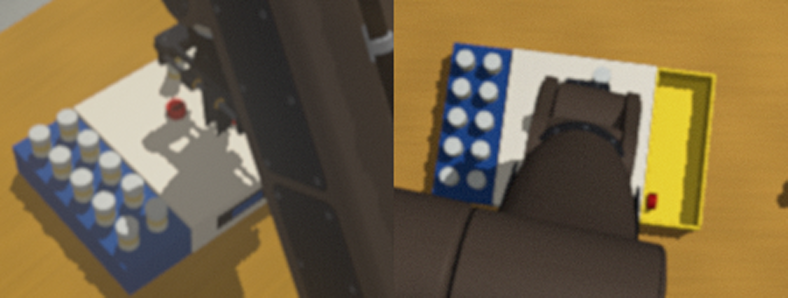

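The first cap lies in the tray at top (651,201), and the pot is unmoved. Next is the second cap.

Emit:
drive_tool([
  [0, 0, 0, 0, 0, -3, 0.81],
  [0, 0, 0, -1, -10, 0, 0.81],
  [0, 0, 0, -1, -10, 0, 0.81],
  [0, 0, 0, -1, -12, 0, 0.81],
  [0, 0, 0, -1, -12, 0, 0.81],
  [0, 0, 0, -2, -12, 0, 0.81],
  [0, 0, 0, -1, -12, 0, 0.81],
  [0, 0, 0, -1, -12, 0, 0.81],
  [0, 0, 0, -1, -12, 0, 0.81],
  [0, 0, 0, -2, -12, 0, 0.81],
])

```text
time: 12.3
ee_pos: [515.4, -135.0, 33.6]
ee_rot: [2.334, 2.102, 0.0]
wrist_force: [-0.4, -0.2, -0.8]
opening: 18.0
```

Emit:
drive_tool([
  [0, 0, 0, -1, -10, 0, 0.81],
  [0, 0, 0, -1, -8, 0, 0.81],
  [0, 0, 0, 0, 0, 0, 0.81],
  [0, 0, 0, 0, 0, 0, 0.81],
])

```text
time: 12.7
ee_pos: [513.3, -151.9, 33.5]
ee_rot: [-2.335, -2.102, -0.0]
wrist_force: [1.2, 0.3, -0.2]
opening: 17.9
```

Emit:
drive_tool([
  [0, 0, 0, 0, 0, 40, 0.81],
  [0, 0, 0, 0, 0, 45, 0.81],
  [0, 0, 0, 0, 0, 45, 0.81],
  [0, 0, 0, 0, 0, 0, 0.81],
])

```text
time: 13.1
ee_pos: [515.6, -152.2, 168.9]
ee_rot: [2.327, 2.098, 0.006]
wrist_force: [0.3, 0.3, -1.2]
opening: 18.2
```

```bash
python3 - <<'E'
from h import *
p=stat()
print(w(29.5,52)-p[:2])
a=r.grab_frame("side"); cv2.imwrite("pics/side9.png",a)
b=r.grab_frame("top"); cv2.imwrite("pics/top9.png",b)
cv2.imwrite("pics/m9.png",cv2.resize(np.hstack([a[175:345,205:430],b[150:320,225:450]]),None,fx=1.75,fy=1.75,interpolation=cv2.INTER_CUBIC))
E
```

```text
t 13.1 pos [ 515.6 -152.2  168.9] deck -25.6 -128.2 yang -5.93 z [ 0.008 -0.003 -1.   ] F [ 0.3  0.3 -1.2] open 18.2 j [-0.41  0.38  1.8   0.    0.95 -0.31]
[ 73.79773715 173.39338849]
```

View pics/m9.png

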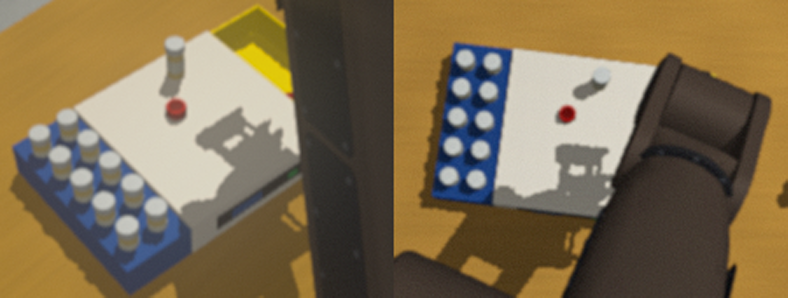

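The second cap is off the deck. For the third I start behind it at deck (29.5, 52).

Emit:
drive_tool([
  [0, 0, 0, 14, 34, 0, 0.81],
  [0, 0, 0, 15, 35, 0, 0.81],
  [0, 0, 0, 15, 35, 0, 0.81],
  [0, 0, 0, 15, 35, 0, 0.81],
  [0, 0, 0, 15, 34, 0, 0.81],
  [0, 0, 0, 0, 0, 0, 0.81],
])

```text
time: 13.8
ee_pos: [587.8, 24.8, 161.5]
ee_rot: [-2.329, -2.105, 0.002]
wrist_force: [-0.0, -0.2, 0.4]
opening: 18.0
```

Emit:
drive_tool([
  [0, 0, 0, 0, 0, -40, 0.81],
  [0, 0, 0, 0, 0, -40, 0.81],
  [0, 0, 0, 0, 0, -30, 0.81],
  [0, 0, 0, 0, 0, -15, 0.81],
  [0, 0, 0, 0, 0, -9, 0.81],
  [0, 0, 0, 0, 0, 0, 0.81],
  [0, 0, 0, 0, 0, 0, 0.81],
])

```text
time: 14.5
ee_pos: [585.2, 20.9, 31.1]
ee_rot: [-2.332, -2.101, 0.004]
wrist_force: [-15.9, -0.7, 32.0]
opening: 18.1
```

```bash
python3 - <<'E'
from h import *
p=stat()
a=r.grab_frame("side"); cv2.imwrite("pics/side10.png",a)
b=r.grab_frame("top"); cv2.imwrite("pics/top10.png",b)
im=cv2.resize(a[150:290,220:380],None,fx=5,fy=4.2,interpolation=cv2.INTER_CUBIC)
im=cv2.resize(a[160:280,220:380],None,fx=5,fy=5,interpolation=cv2.INTER_CUBIC)
tips("side",im,p,-6,18,220,160,5,dzs=((-31,(0,255,0)),))
for s in(-90,90):
  for e in(-37.5,37.5):
    X=[*(p[:2]+s*u+e*v),p[2]+31+78]; q=proj("side",X); cv2.circle(im,(int((q[0]-220+.5)*5),int((q[1]-160+.5)*5)),3,(255,0,255),-1)
cv2.imwrite("pics/g10.png",im)
cv2.imwrite("pics/t10.png",cv2.resize(b[150:320,225:450],None,fx=2.5,fy=2.5,interpolation=cv2.INTER_CUBIC))
E
```

```text
t 14.5 pos [585.2  20.9  31.1] deck 25.3 51.2 yang -5.97 z [-0.003 -0.    -1.   ] F [-15.9  -0.7  32. ] open 18.1 j [-0.08  0.63  1.8  -0.    0.72  0.03]
```

View pics/g10.png

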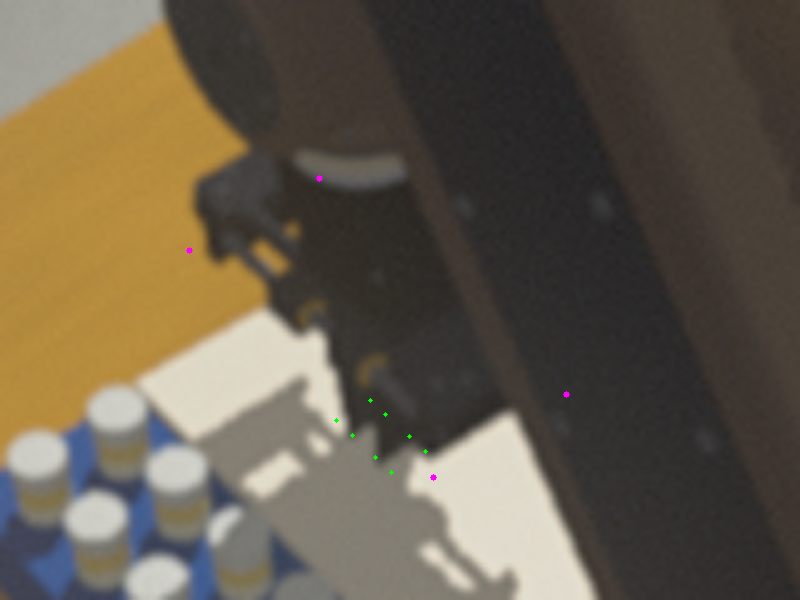

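View pics/t10.png

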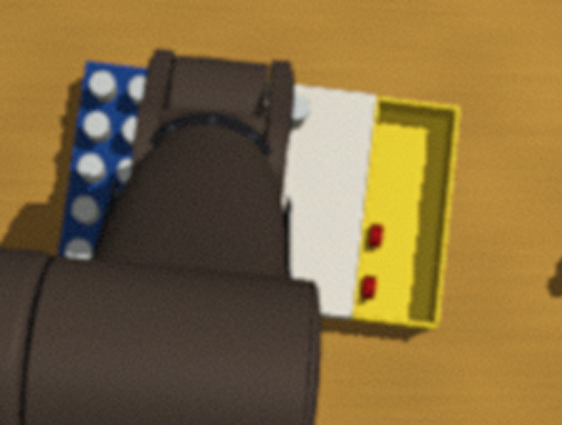

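The fingertips are now pressing on the deck (Fz 32 N at TCP z 31), so the tip offset is about +29 mm. I'll lift slightly and correct x. Both earlier caps are in the tray at (375,236) and (369,287), tilted.

Emit:
drive_tool([
  [0, 0, 0, 0, 0, 4, 0.81],
  [0, 0, 0, 2, 0, 0, 0.81],
  [0, 0, 0, 0, 0, 0, 0.81],
])

```text
time: 14.9
ee_pos: [589.4, 20.9, 33.0]
ee_rot: [-2.334, -2.102, 0.001]
wrist_force: [-0.1, -0.0, 0.8]
opening: 18.1
```

```bash
python3 - <<'E'
from h import *
p=stat()
print(w(29.5,52)-p[:2])
E
```

```text
t 14.9 pos [589.4  20.9  33. ] deck 29.5 51.7 yang -5.98 z [-0. -0. -1.] F [-0.1 -0.   0.8] open 18.1 j [-0.08  0.63  1.79 -0.    0.72  0.03]
[0.06487993 0.30707509]
```

Emit:
drive_tool([
  [0, 0, 0, -1, -8, 0, 0.81],
  [0, 0, 0, -1, -8, 0, 0.81],
  [0, 0, 0, -1, -8, 0, 0.81],
  [0, 0, 0, -1, -8, 0, 0.81],
  [0, 0, 0, -1, -8, 0, 0.81],
  [0, 0, 0, 0, 0, 0, 0.81],
])

```text
time: 15.5
ee_pos: [584.3, -20.1, 33.6]
ee_rot: [2.335, 2.101, 0.0]
wrist_force: [-0.4, 0.2, 0.1]
opening: 18.0
```

```bash
python3 - <<'E'
from h import *
p=stat()
a=r.grab_frame("side"); cv2.imwrite("pics/side11.png",a)
cv2.imwrite("pics/g11.png",cv2.resize(a[160:280,220:380],None,fx=5,fy=5,interpolation=cv2.INTER_CUBIC))
E
```

```text
t 15.5 pos [584.3 -20.1  33.6] deck 28.8 10.4 yang -6.05 z [ 0. -0. -1.] F [-0.4  0.2  0.1] open 18.0 j [-0.15  0.62  1.8  -0.    0.72 -0.04]
```

View pics/g11.png

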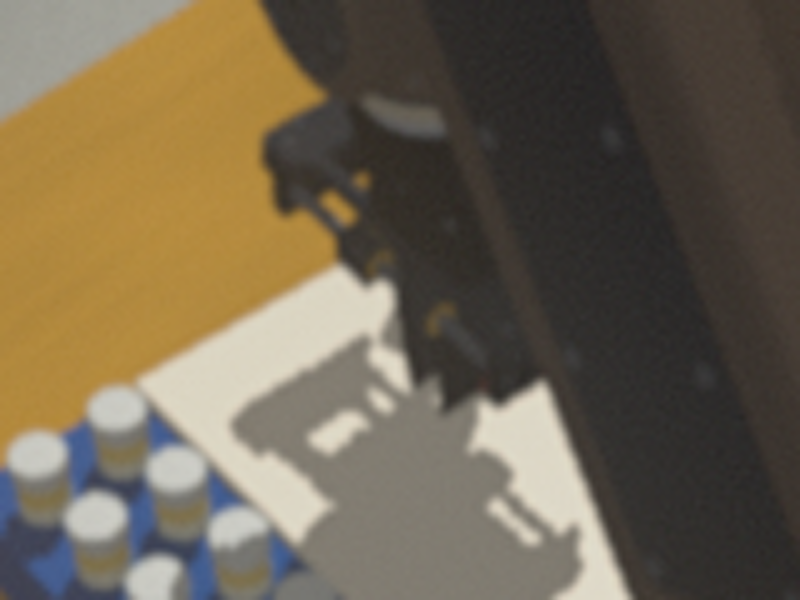

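Emit:
drive_tool([
  [0, 0, 0, -1, -8, 0, 0.81],
  [0, 0, 0, 0, -5, 0, 0.81],
  [0, 0, 0, 0, 0, 0, 0.81],
])

```text
time: 15.85
ee_pos: [583.5, -32.5, 33.6]
ee_rot: [2.335, 2.102, 0.0]
wrist_force: [0.1, -0.5, 0.5]
opening: 18.2
```

```bash
python3 - <<'E'
from h import *
p=stat()
a=r.grab_frame("side"); b=r.grab_frame("top")
cv2.imwrite("pics/m12.png",cv2.resize(np.hstack([a[175:325,225:380],b[150:300,255:410]]),None,fx=2.5,fy=2.5,interpolation=cv2.INTER_CUBIC))
E
```

```text
t 15.85 pos [583.5 -32.5  33.6] deck 29.2 -2.1 yang -6.01 z [ 0. -0. -1.] F [ 0.1 -0.5  0.5] open 18.2 j [-0.17  0.62  1.8  -0.    0.72 -0.06]
```

View pics/m12.png

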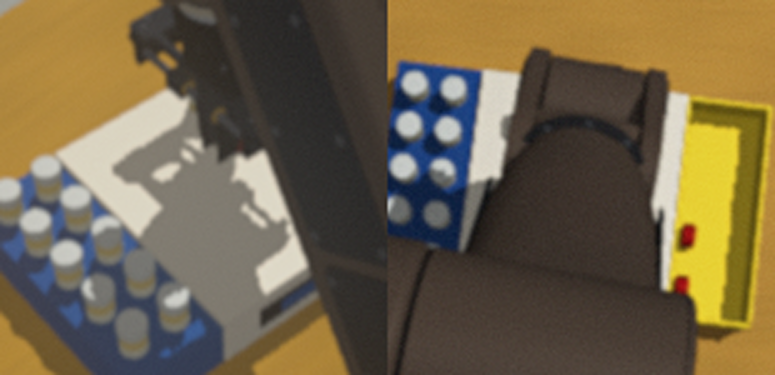

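Emit:
drive_tool([
  [0, 0, 0, -1, -8, 0, 0.81],
  [0, 0, 0, -1, -8, 0, 0.81],
  [0, 0, 0, 0, 0, 0, 0.81],
])

```text
time: 16.25
ee_pos: [581.3, -49.0, 33.5]
ee_rot: [2.335, 2.101, -0.0]
wrist_force: [0.4, 0.3, 0.1]
opening: 17.9
```

Emit:
drive_tool([
  [0, 0, 0, -1, -10, 0, 0.81],
  [0, 0, 0, -1, -10, 0, 0.81],
  [0, 0, 0, -1, -10, 0, 0.81],
  [0, 0, 0, -1, -10, 0, 0.81],
  [0, 0, 0, -2, -10, 0, 0.81],
  [0, 0, 0, 0, 0, 0, 0.81],
])

```text
time: 16.85
ee_pos: [575.2, -99.3, 33.6]
ee_rot: [2.336, 2.101, 0.0]
wrist_force: [0.4, 0.4, 1.2]
opening: 18.2
```

```bash
python3 - <<'E'
from h import *
p=stat()
a=r.grab_frame("side"); b=r.grab_frame("top")
cv2.imwrite("pics/m13.png",cv2.resize(np.hstack([a[175:325,225:380],b[150:300,255:410]]),None,fx=2.5,fy=2.5,interpolation=cv2.INTER_CUBIC))
E
```

```text
t 16.85 pos [575.2 -99.3  33.6] deck 28.1 -69.3 yang -6.06 z [ 0. -0. -1.] F [0.4 0.4 1.2] open 18.2 j [-0.28  0.62  1.8  -0.    0.72 -0.18]
```

View pics/m13.png

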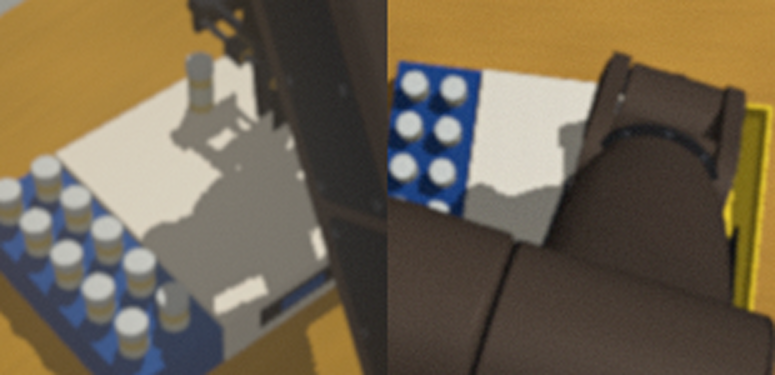

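The pot still stands in its place: its base is at (200,110) in the side crop, where it was predicted. I'll finish the push to deck y ≈ −128, then lift away.

Emit:
drive_tool([
  [0, 0, 0, -1, -10, 0, 0.81],
  [0, 0, 0, -1, -10, 0, 0.81],
  [0, 0, 0, -1, -10, 0, 0.81],
  [0, 0, 0, -1, -10, 0, 0.81],
  [0, 0, 0, -1, -10, 0, 0.81],
  [0, 0, 0, -1, -10, 0, 0.81],
  [0, 0, 0, 0, 0, 0, 0.81],
  [0, 0, 0, 0, 0, 0, 0.81],
])

```text
time: 17.75
ee_pos: [569.3, -158.1, 33.5]
ee_rot: [-2.335, -2.102, -0.0]
wrist_force: [-0.3, 0.0, 0.8]
opening: 18.0
```

Emit:
drive_tool([
  [0, 0, 0, 0, 0, 40, 0.81],
  [0, 0, 0, 0, 0, 45, 0.81],
  [0, 0, 0, 0, 0, 45, 0.81],
  [0, 0, 0, 0, 0, 40, 0.81],
  [0, 0, 0, 0, 0, 0, 0.81],
])

```text
time: 18.25
ee_pos: [571.3, -158.1, 209.0]
ee_rot: [2.328, 2.098, 0.006]
wrist_force: [-0.3, -0.2, -0.9]
opening: 18.0
```

Emit:
drive_tool([
  [0, 0, 0, -30, -30, 0, 0.81],
  [0, 0, 0, -30, -30, 0, 0.81],
  [0, 0, 0, -30, -30, 0, 0.81],
  [0, 0, 0, -20, -40, 0, 0.81],
  [0, 0, 0, -10, -40, 0, 0.81],
  [0, 0, 0, -10, -40, 0, 0.81],
  [0, 0, 0, -10, -40, 0, 0.81],
  [0, 0, 0, 0, 0, 0, 0.81],
  [0, 0, 0, 0, 0, 0, 0.81],
])

```text
time: 19.15
ee_pos: [428.9, -407.9, 202.4]
ee_rot: [-2.334, -2.1, -0.0]
wrist_force: [0.0, 0.4, -0.4]
opening: 17.9
```

```bash
python3 - <<'E'
from h import *
p=stat()
a=r.grab_frame("side"); b=r.grab_frame("top"); cv2.imwrite("pics/side14.png",a); cv2.imwrite("pics/top14.png",b)
cv2.imwrite("pics/t14c.png",cv2.resize(b[165:290,240:415],None,fx=4.5,fy=4.5,interpolation=cv2.INTER_CUBIC))
E
```

```text
t 19.15 pos [ 428.9 -407.9  202.4] deck -84.9 -391.6 yang -6.05 z [-0.001  0.001 -1.   ] F [ 0.   0.4 -0.4] open 17.9 j [-0.87  0.43  1.62  0.    1.09 -0.77]
```

View pics/t14c.png

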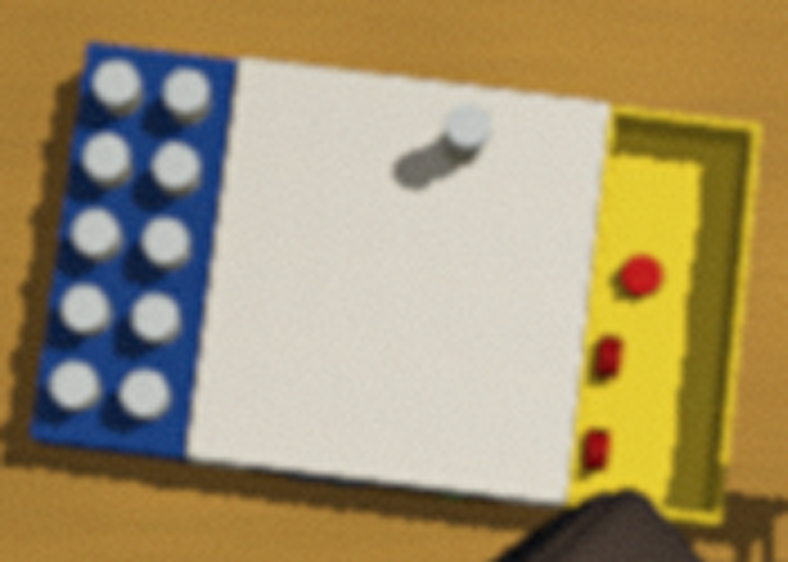

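View pics/side14.png

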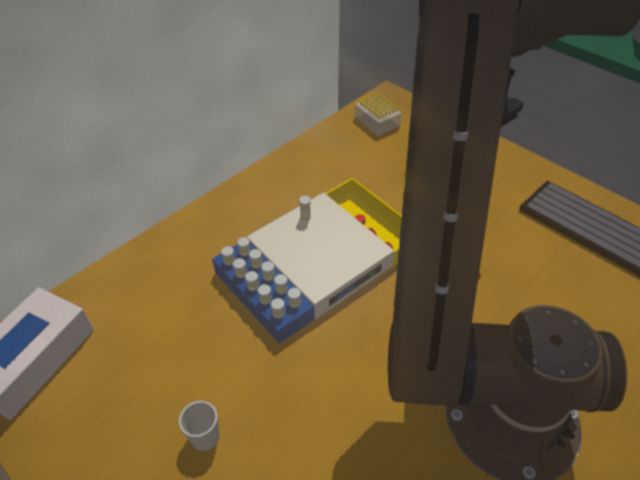

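View pics/top14.png

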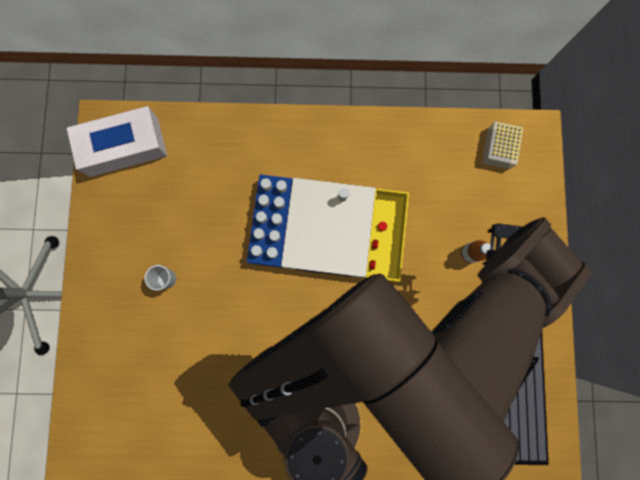

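```bash
python3 - <<'E'
from h import *
for q in((608,357),(596,450),(641,276)):
    for z in(12,20,28):
        P=ray("top",((q[0]+.5)/4.5-.5+240,(q[1]+.5)/4.5-.5+165),z); print(z,((P-c)@u).round(1),((P-c)@v+170).round(1))
a=cv2.imread("pics/top0.png").astype(int);b=cv2.imread("pics/top14.png").astype(int)
for n,s in(("pot",np.s_[180:210,315:360]),("bottle",np.s_[235:268,455:484]),("beaker",np.s_[260:298,138:180])): print(n,abs(a[s]-b[s]).mean())
E
```

```text
12 -27.6 27.8
20 -28.7 28.8
28 -29.8 29.8
12 -89.5 29.1
20 -90.2 30.1
28 -90.9 31.1
12 28.7 11.8
20 27.3 12.9
28 25.8 14.0
pot 7.398518518518519
bottle 4.665273423894114
beaker 5.424603174603175
```

Emit:
drive_tool([
  [0, 0, 0, 0, 0, 0, 0.81],
  [0, 0, 0, 0, 0, 0, 0.81],
  [0, 0, 0, 0, 0, 0, 0.81],
  [0, 0, 0, 0, 0, 0, 0.81],
  [0, 0, 0, 0, 0, 0, 0.81],
  [0, 0, 0, 0, 0, 0, 0.81],
  [0, 0, 0, 0, 0, 0, 0.81],
  [0, 0, 0, 0, 0, 0, 0.81],
])

```text
time: 20.05
ee_pos: [429.4, -408.0, 203.5]
ee_rot: [2.334, 2.102, 0.0]
wrist_force: [-0.6, 0.3, 0.6]
opening: 18.3
```

```bash
python3 - <<'E'
from h import *
b=r.grab_frame("top"); a=cv2.imread("pics/top14.png")
print(abs(a[165:290,355:415].astype(int)-b[165:290,355:415]).mean())
cv2.imwrite("pics/t15.png",cv2.resize(b[180:285,360:415],None,fx=5.5,fy=5.5,interpolation=cv2.INTER_CUBIC))
E
```

```text
1.907688888888889
```

View pics/t15.png

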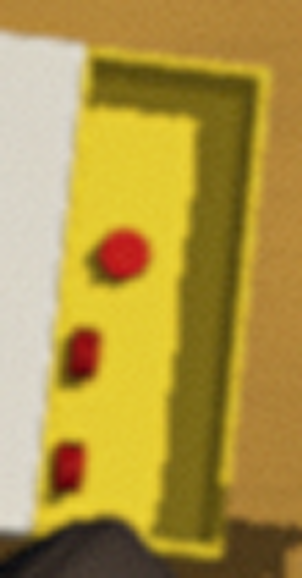

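The top view shows all three caps at rest in the tray, at (123,253), (83,352) and (68,466), unchanged over 0.9 s. Two of them stand on edge. The pot cap is at (467,126) in the crop, the same as before the job, so I'll hand it in.

```bash
python3 - <<'E'
from workcell import r
print(r.sign_off(), r.get_obs()['time'])
E
```

```text
the job is handed in; nothing more can be done
the job is handed in; nothing more can be done
```

All three red caps are in the yellow waste tray. I pushed them one at a time along the deck with the fingertips held 18 mm apart, and handed the job in at about 20 s. The arm was parked clear of everything.

**Last checks**
- **Caps:** all three lie well inside the tray and showed no movement between two pictures 0.9 s apart. One is flat and two stand on edge. In the tray frame they are at about (28, 13), (−29, 29) and (−90, 30) mm, with estimated centre heights of about 20 mm or less.
- **Sample pot, bottle and beaker:** all three stood upright at the same pixel positions as in the first pictures. Differencing the first and last pictures there gave 5–7 grey levels, against about 2 for noise in the tray area. I took that as lighting, shadow and noise, and did not look into it further.

**What disagreed or went wrong**
- **Fingertip height:** the fingertips were about 29 mm higher than the reported TCP height implied; they should have been 8 mm below it. My first push therefore passed over the first cap without touching it. I corrected this from the shadows, the side view and a guarded descent.
- **Deck contact:** before the third push the fingertips pressed on the deck, reading about 32 N vertically at the wrist (about 36 N in all). I lifted them slightly and went on.

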